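# Meter one charge of orange valve balls

## Task

Two small gravity feeders stand on the bench, one filled with orange balls and one with white. From the orange feeder let down one charge: pull its gate about half-way open, so that the two balls of the rear bay fall into the bin below while those of the front bay stay up in the feeder, then push the gate fully home again and let go. Leave the white feeder's gate shut.

Things in the scene. Friction and masses are not known exactly. Their poses are not given: they have to be found in the camera images.
- orange_gate (a joint): how far the orange feeder's bottom gate is out, in m: 0 fully home, 0.086 the stop. It slides level, takes about 2 N, has no spring and stays where left; starts 0 to 4 mm out. It uncovers the rear bay (farther from the handle) first: the rear balls fall at 25 to 35 mm out, the front ones at 50 to 70 mm; 43 mm lets down the rear bay only
- orange_grip (a point): point on the centre line of the orange feeder's upright blue gate handle, 130 mm above the bench. Handle: 16 mm wide across the slide (y), 22 mm along it (x), from 93 to 151 mm above the bench. The gate opens along this point's -x, roughly towards the robot; z is up. The hopper's rim begins 50 mm behind (+x), 158 mm above the bench; both sides are free
- orange_feeder: fixed blue two-bay hopper, open at the top, with clear side walls, on four posts; base plate 130 x 116 mm, 158 mm high; origin under its centre, x along the slide, handle side -x. Two 22 mm orange balls are stacked in each bay; bay centres at x = +18 mm (rear) and -18 mm (front), bottom gate 87 mm up
- orange_rear_low_center (a point): centre of an orange ball, 22 mm across, 12 g, the lower of the two in the rear bay; at the start 98 mm above the bench
- orange_rear_top_center (a point): centre of the other orange ball of the rear bay, above it, 22 mm across
- orange_front_low_center (a point): centre of the lower orange ball in the front bay (nearer the handle), 22 mm across; a like one lies on it
- orange_bin: loose yellow open bin, 100 x 78 x 45 mm (length along the slide), walls and floor 3 mm, standing under the orange feeder's bays, ready in place; origin at the centre of its underside, 6 mm above the bench, z up
- white_gate (a joint): how far the gate of the other, like-built blue feeder with white balls is pulled out, in m; 0 is shut; starts 0 to 4 mm out. Which feeder stands left or right differs each time
Mind the look-alikes: they are no part of the job. There is more than one size of the orange_bin; the one meant has the size given above.

How it is judged (in metres and radians):
On the way:
1. both balls of the orange feeder's rear bay lie in the bin below, those of the front bay still in the feeder (horizontal distance between each of orange_rear_low_center, orange_rear_top_center and orange_bin below 0.055 m and z of orange_rear_low_center in the frame of orange_bin between 0 and 0.045 m and z of orange_rear_top_center in the frame of orange_bin between 0 and 0.045 m and height (world z) of orange_front_low_center above 0.085 m), for 0.2 s.
At the end, for the whole second after the job is handed in: Both orange balls of the rear bay lie in the bin under the feeder (centres within 55 mm of the bin's centre and below its rim), the front bay's balls are still up in the feeder, and the orange gate is pushed home to within 8 mm and at rest (all of step 1 and value of joint orange_gate below 0.008 m and velocity of joint orange_gate below 0.01 m/s); the robot touches nothing.
It fails at once if the white feeder's gate was opened (15 mm or more) (value of joint white_gate above 0.015 m).
It fails at once if balls of the orange feeder's front bay came down (height (world z) of orange_front_low_center below 0.075 m).
It also fails if it takes over 32 s, if anything falls off the work surface, if the arm or the gripper's body presses on something with over 40 N, if the wrist force passes 120 N, or if a joint passes its speed limit or range.

## Robot

A 7-joint arm with a two-finger parallel gripper is mounted at the origin on a cart in front of the work surface, level with it; the furniture and walls round the work are solid. World frame = base frame: x ahead of the robot, y to its left, z up, the work surface at z = 0. Lengths are in m, angles in degrees, forces in N, time in s.
With the tool pointing down it reaches from about 0.425 to 0.875 m from the base axis. Payload 4.7 kg.
Tool frame: the origin (TCP) lies at the very end of the fingers, on their centre line; the grasp point (between the pads) lies 19 mm behind it; z points along the fingers, y is the line along which they close (so a half turn about z gives the same grasp; the last joint's range is limited). The gripper opens to 87 mm and grips with 3 to 60 N. Pads are 19 mm wide; open, the fingers measure 117 mm over their backs; the gripper's body (75 mm by 190 mm) begins 51 mm behind the grasp point.
Start: joints at [65.208, 18.392, -4.016, 83.108, 1.295, 78.541, -3.26], TCP at [0.281, -0.586, 0.223] pointing down, gripper open.
Joint ranges: [-163.93, 163.93], [-17.29, 119.83], [-79.2, 71.16], [3.27, 140.29], [-89.18, 269.18], [5.43, 117.66], [-154.24, 154.24]. Speed limits (degrees/s): [147.25, 147.25, 180, 180, 180, 180, 180].

## Interface

Orientations are given as [roll, pitch, yaw] about the fixed x, y, z axes, in that order (R = Rz(yaw) Ry(pitch) Rx(roll)).
In Python, from cell import get_obs, eyes, env gives the robot as it stands.
- The arm moves only by the tool servo_tool, never from a script. Its argument "series" is a list that holds one entry, the list of rows, each a list of 7 numbers: the shift along the tool's x, y, z in units of 300 mm (1.0 is 300 mm), then the turn, a rotation vector about the tool's x, y, z in units of pi rad (1.0 is pi rad), then the opening, from 0 (shut) to 1 (fully open). In form: [[[tx, ty, tz, wx, wy, wz, gripper], ...]]. A call has 1 to 12 rows; each row is the pose to reach, as a shift and turn from the pose commanded when the call began, along the tool's axes at that moment, turning the shorter way round; what a row does not reach only later rows make up. A row lasts 1/12 s, in which the tool goes at most 41.7 mm and 7.16 degrees, less where a joint would pass 70% of its speed; a pose out of reach is approached as far as the arm can. A call with a number of a shift or a turn outside -1 to 1 is refused whole. A call with a gripper value outside its range is refused whole. The fingers move at their own pace and stop on an object; "grip_force" is the grip in N (left out, the last holds). Time passes only in rows, so rows that repeat a pose let the fingers close. It gives the time, the measured TCP pose, the force, the opening and the grip force at its end, in the units of the state.
- get_obs(): the state, without advancing time (a new reading comes with each control period).
- eyes.read_camera(name): name is "side" or "top"; returns a dict with "frame" (384x512x3 uint8, red, green, blue), "depth" (384x512 float32, m along the optical axis (not along the pixel's ray), 0 where there is no reading), "fx", "fy", "cx", "cy" (pixels), "origin" and "rotation" of the camera in the world. Camera axes: x right, y down, z forward; pixel columns grow to the right and rows downward; lengths in m; the calibration is good to about 2 mm. A picture is of the moment at which its call begins.
- env.sign_off(): hands the job in; it is judged then, once.
The state is a dict: "time_s": time; "qpos": joint angles; "joint_velocities": joint speeds; "effort": joint torques, N m; "tool_pos": TCP position; "tool_rot": TCP orientation; "force": force on the tool from outside, world axes, zero at the start; "wrist_torque": the same for the moment, N m; "grip_width": finger opening in m; "grasp_force": force on a finger pad.
Only numpy, scipy, OpenCV 4.12 (cv2) and the standard library are available. Lean on these libraries where they do the work, as an engineer would, in place of code of your own. Each camera call takes 0.05 s, during which the arm holds its last target. There are 200 camera calls.

## Working session

There is one attempt and no reset: what is moved stays moved. The work goes in short steps, Python scripts to look and compute and a tool call to move; the robot and the scene stay as the last step left them, time stands still between calls to the robot, and variables do not carry over. Pictures are saved under pics/ and viewed, at most 10 in all, crops included, and the job is handed in when it is done.

Besides the shell and the picture viewer there is one more tool, called after "Emit:" by a JSON object that holds its "fn" and its "kwargs", one argument or row to a line. servo_tool: Moves the arm, as the interface text tells. Shifts and turns lie within -1 to 1; 1 stands for 300 mm of shift or pi rad of turn. Its arguments: {"type":"object","properties":{"series":{"type":"array"},"grip_force":{"type":"number"}},"required":["series"]}

```bash
mkdir -p pics; cat > h.py <<'E'
import numpy as np, cv2
from cell import get_obs, eyes, env
def shot(n):
    c=eyes.read_camera(n)
    v,u=np.mgrid[:384,:512]; d=c["depth"]
    P=np.stack([(u-c["cx"])/c["fx"]*d,(v-c["cy"])/c["fy"]*d,d],-1)@np.array(c["rotation"]).T+np.array(c["origin"])
    P[d==0]=np.nan
    return c["frame"],P
def save(name,im): cv2.imwrite("pics/"+name,im[...,::-1])
E
python3 - <<'E'
from h import *
for n in("top","side"):
    f,P=shot(n); save(n+"0.png",f); np.savez("/tmp/"+n,f=f,P=P)
o=get_obs(); print(o["tool_pos"],o["tool_rot"],o["time_s"])
E
```

```text
Traceback (most recent call last):
  File "h.py", line 6, in shot
    P=np.stack([(u-c["cx"])/c["fx"]*d,(v-c["cy"])/c["fy"]*d,d],-1)@np.array(c["rotation"]).T+np.array(c["origin"])
      ~~~~~~~~~~~~~~~~~~~~~~~~~~~~~~~~~~~~~~~~~~~~~~~~~~~~~~~~~~~~~~~~~~~~~~~~~~~~~~~~~~~~~~^~~~~~~~~~~~~~~~~~~~~~
ValueError: operands could not be broadcast together with shapes (384,512) (3,)
```

The rotation is probably given as [roll, pitch, yaw] in degrees, so I'll convert it with scipy.

```bash
cat > h.py <<'E'
import numpy as np, cv2
from scipy.spatial.transform import Rotation as R
from cell import get_obs, eyes, env
def shot(n):
    c=eyes.read_camera(n)
    v,u=np.mgrid[:384,:512]; d=c["depth"]
    P=np.stack([(u-c["cx"])/c["fx"]*d,(v-c["cy"])/c["fy"]*d,d],-1)@R.from_euler("xyz",c["rotation"],degrees=True).as_matrix().T+np.array(c["origin"])
    P[d==0]=np.nan
    print(n,c["origin"],c["rotation"],c["fx"])
    return c["frame"],P
def save(name,im): cv2.imwrite("pics/"+name,im[...,::-1])
E
python3 - <<'E'
from h import *
for n in("top","side"):
    f,P=shot(n); save(n+"0.png",f); np.savez("/tmp/"+n,f=f,P=P)
    print(np.round(P[100:380:90,60:500:120],3).tolist())
o=get_obs(); print(o["tool_pos"],o["tool_rot"],o["time_s"])
E
```

```text
top [ 0.43669235 -0.28481587  0.92964252] [-171.30113705    2.30413015  -90.43743795] 420.6239828191765
[[[0.752, 0.131, 0.142], [0.801, -0.08, 0.002], [0.793, -0.358, 0.006], [0.785, -0.627, 0.011]], [[0.584, 0.166, 0.051], [0.588, -0.085, 0.009], [0.569, -0.346, 0.099], [0.581, -0.616, 0.003]], [[0.391, 0.179, 0.001], [0.39, -0.089, 0.006], [0.389, -0.348, 0.003], [0.387, -0.604, -0.0]], [[0.015, 0.531, -0.746], [0.108, -0.012, -0.379], [0.017, -0.391, -0.744], [0.017, -0.839, -0.75]]]
side [0.28949878 0.45909477 0.57725494] [-1.21243871e+02  5.09437124e-02 -1.58530967e+02] 372.25752207649015
[[[1.236, -0.362, 0.241], [1.083, -0.782, 0.139], [0.752, -1.386, 0.005], [0.238, -0.51, 0.309]], [[1.148, -0.202, 0.032], [0.856, -0.375, 0.0], [0.514, -0.513, -0.002], [0.041, -1.863, -0.639]], [[0.75, 0.155, 0.14], [0.65, -0.032, 0.007], [0.412, -0.134, -0.0], [0.012, -1.125, -0.752]], [[0.718, 0.228, 0.019], [0.522, 0.173, 0.049], [0.355, 0.073, 0.0], [0.008, -0.601, -0.751]]]
[ 0.28061802 -0.58584655  0.22171202] [-1.79916313e+02  5.14626456e-03  2.55988179e+01] 0.15
```

View pics/top0.png

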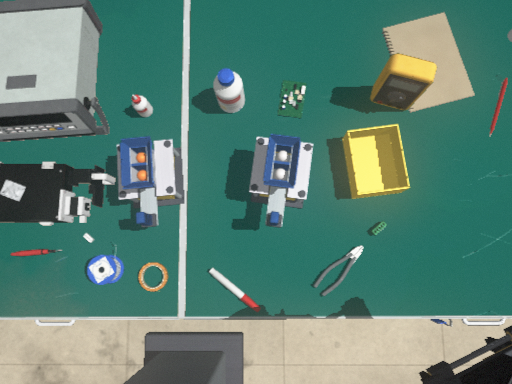

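View pics/side0.png

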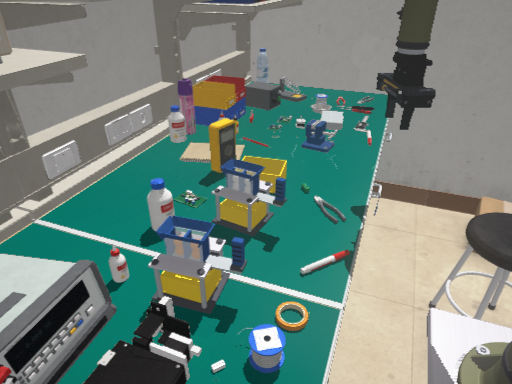

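The top view has the orange-ball feeder at (142,160) with its handle at about (148,213), and the white-ball feeder at (282,160) with its handle at (275,213). A large empty yellow bin is at (376,160) (a distractor). There is a black device with a grey jaw at (95,185), close to the orange feeder.
Candidates for the handle: (148,213) on the orange feeder and (275,213) on the white one. I choose (148,213) and will check it in a crop.

```bash
python3 - <<'E'
from h import *
D=np.load("/tmp/top.npz"); f,P=D["f"],D["P"]
crop=cv2.resize(f[120:240,60:200],None,fx=5,fy=5,interpolation=cv2.INTER_CUBIC); save("crop0.png",crop)
S=np.load("/tmp/side.npz"); fs,Ps=S["f"],S["P"]
for nm,F,Q,sl in(("top",f,P,(slice(195,235),slice(130,165))),("side",fs,Ps,(slice(225,280),slice(222,255)))):
    g=F[sl].astype(int).reshape(-1,3); q=Q[sl].reshape(-1,3)
    b=(g[:,2]-g[:,0]>40)&(q[:,2]>.095)&(q[:,2]<.165); 
    t=b&(q[:,2]>.14) if nm=="top" else b
    print(nm,t.sum(),np.round(np.nanpercentile(q[t],[2,50,98],axis=0),4).tolist())
    if nm=="top": print("rect",cv2.minAreaRect((q[t][:,:2]*1000).astype(np.float32)))
# hopper rim
sl=(slice(130,192),slice(110,165)); g=f[sl].astype(int).reshape(-1,3);q=P[sl].reshape(-1,3)
b=(g[:,2]-g[:,0]>40)&(q[:,2]>.148)&(q[:,2]<.17)
print("rim",b.sum(),cv2.minAreaRect((q[b][:,:2]*1000).astype(np.float32)),np.nanmedian(q[b],0))
# obstacles
for u in range(60,118,8): print(u,np.round(P[170:225:10,u],3).tolist())
E
```

```text
top 105 [[0.5027, -0.0499, 0.1445], [0.5125, -0.0433, 0.1519], [0.5233, -0.034, 0.1548]]
rect ((513.109130859375, -41.686729431152344), (21.182580947875977, 17.23296546936035), 4.051306247711182)
side 268 [[0.5035, -0.0451, 0.0966], [0.5114, -0.0335, 0.1323], [0.5242, -0.0308, 0.151]]
rim 652 ((618.2113647460938, -33.04274368286133), (99.01022338867188, 61.769535064697266), 4.8325419425964355) [ 0.62382251 -0.0169194   0.15517488]
60 [[0.627, 0.167, 0.056], [0.606, 0.167, 0.053], [0.584, 0.166, 0.051], [0.561, 0.158, 0.064], [0.539, 0.157, 0.065], [0.518, 0.155, 0.065]]
68 [[0.631, 0.159, 0.036], [0.609, 0.159, 0.033], [0.588, 0.16, 0.028], [0.563, 0.149, 0.048], [0.541, 0.147, 0.05], [0.521, 0.153, 0.034]]
76 [[0.628, 0.134, 0.051], [0.606, 0.133, 0.05], [0.591, 0.152, 0.006], [0.562, 0.131, 0.049], [0.541, 0.129, 0.05], [0.524, 0.15, 0.002]]
84 [[0.628, 0.117, 0.049], [0.605, 0.113, 0.054], [0.592, 0.135, 0.003], [0.563, 0.116, 0.043], [0.541, 0.116, 0.041], [0.52, 0.117, 0.035]]
92 [[0.623, 0.089, 0.073], [0.602, 0.089, 0.07], [0.589, 0.111, 0.018], [0.561, 0.092, 0.057], [0.546, 0.116, 0.001], [0.523, 0.114, 0.002]]
100 [[0.631, 0.088, 0.034], [0.609, 0.089, 0.028], [0.588, 0.09, 0.025], [0.565, 0.088, 0.026], [0.546, 0.096, 0.003], [0.523, 0.095, 0.004]]
108 [[0.637, 0.083, 0.002], [0.604, 0.061, 0.055], [0.591, 0.08, 0.002], [0.568, 0.078, 0.005], [0.545, 0.078, 0.003], [0.523, 0.077, 0.003]]
116 [[0.637, 0.064, 0.002], [0.614, 0.063, 0.003], [0.591, 0.063, 0.0], [0.568, 0.061, 0.003], [0.545, 0.061, 0.001], [0.523, 0.059, 0.001]]
```

View pics/crop0.png

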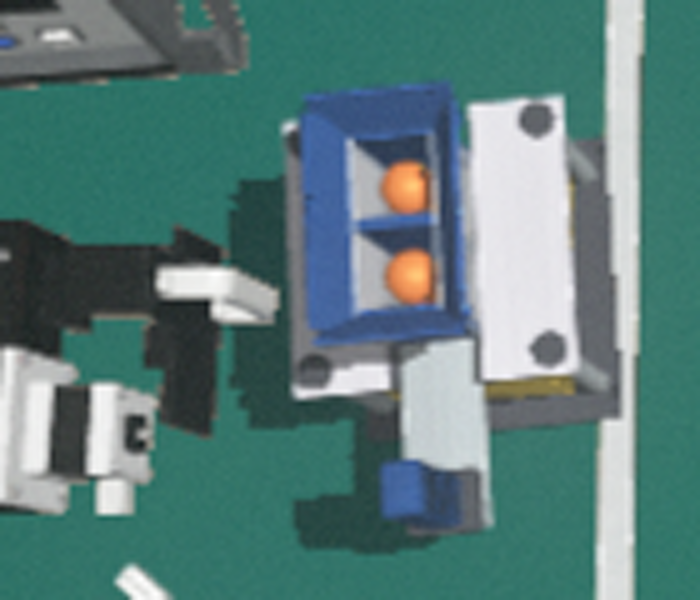

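The crop confirms it: orange balls in both bays, handle top at crop (405,490). Handle is at about (0.513, -0.0415) and the slide yaw at about 4.7°. First half of the move, at height, with the turn.

Emit:
{"fn": "servo_tool", "kwargs": {
  "series": [
    [[0.15,-0.13,0,0,0,0.03,1],[0.3,-0.26,0,0,0,0.06,1],[0.45,-0.39,0,0,0,0.09,1],[0.6,-0.52,0,0,0,0.116,1],[0.74,-0.65,0,0,0,0.116,1],[0.74,-0.65,0,0,0,0.116,1],[0.74,-0.65,0,0,0,0.116,1],[0.74,-0.65,0,0,0,0.116,1],[0.74,-0.65,0,0,0,0.116,1],[0.74,-0.65,0,0,0,0.116,1]]
  ],
  "grip_force": 15
}}

```text
time_s: 0.98
tool_pos: [0.3965, -0.3149, 0.2226]
tool_rot: [179.9, 0.0, 4.7]
force: [0.0, -0.8, -0.2]
grip_width: 0.0869
grasp_force: 0.0
```

Emit:
{"fn": "servo_tool", "kwargs": {
  "series": [
    [[0.07,-0.13,0,0,0,0,1],[0.14,-0.26,0,0,0,0,1],[0.21,-0.39,0,0,0,0,1],[0.28,-0.52,0,0,0,0,1],[0.35,-0.65,0,0,0,0,1],[0.42,-0.78,0,0,0,0,1],[0.462,-0.877,0,0,0,0,1],[0.462,-0.877,0,0,0,0,1],[0.462,-0.877,0,0,0,0,1],[0.462,-0.877,0,0,0,0,1]]
  ]
}}

```text
time_s: 1.82
tool_pos: [0.5132, -0.0431, 0.2221]
tool_rot: [180.0, 0.1, 4.6]
force: [-0.0, -0.7, 0.2]
grip_width: 0.0871
grasp_force: 0.0
```

```bash
python3 - <<'E'
from h import *
f,P=shot("side"); save("c1.png",cv2.resize(f[180:320,140:320],None,fx=4,fy=4,interpolation=cv2.INTER_CUBIC))
o=get_obs(); print(o["tool_pos"],o["tool_rot"],o["time_s"])
E
```

```text
side [0.28949878 0.45909477 0.57725494] [-1.21243871e+02  5.09437124e-02 -1.58530967e+02] 372.25752207649015
[ 0.51297101 -0.04392407  0.2221246 ] [1.79952162e+02 6.03395656e-02 4.49192221e+00] 1.8667
```

View pics/c1.png

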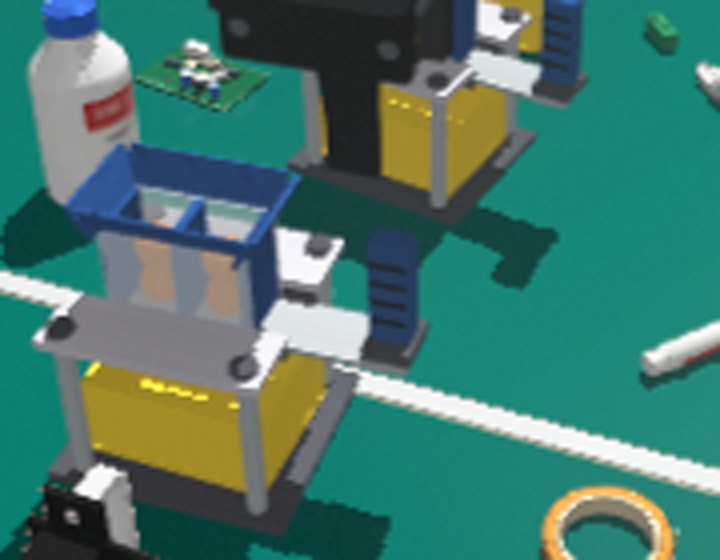

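The side crop shows the orange feeder with the handle at crop (392,285), and the hand above and clear of it. Descend.

Emit:
{"fn": "servo_tool", "kwargs": {
  "series": [
    [[0,-0.005,0.08,0,0,0,1],[0,-0.005,0.16,0,0,0,1],[0,-0.005,0.24,0,0,0,1],[0,-0.005,0.32,0,0,0,1],[0,-0.005,0.36,0,0,0,1],[0,-0.005,0.36,0,0,0,1],[0,-0.005,0.36,0,0,0,1]]
  ]
}}

```text
time_s: 2.45
tool_pos: [0.5129, -0.0409, 0.1146]
tool_rot: [180.0, 0.0, 4.6]
force: [0.9, 1.3, 0.1]
grip_width: 0.0872
grasp_force: 0.0
```

Emit:
{"fn": "servo_tool", "kwargs": {
  "series": [
    [[0,0,0,0,0,0,0.6],[0,0,0,0,0,0,0.3],[0,0,0,0,0,0,0.2],[0,0,0,0,0,0,0.1],[0,0,0,0,0,0,0.1],[0,0,0,0,0,0,0.1],[0,0,0,0,0,0,0.1],[0,0,0,0,0,0,0.1],[0,0,0,0,0,0,0.1],[0,0,0,0,0,0,0.1]]
  ],
  "grip_force": 15
}}

```text
time_s: 3.28
tool_pos: [0.5131, -0.0393, 0.1145]
tool_rot: [180.0, 0.0, 4.7]
force: [-1.1, -0.1, -0.5]
grip_width: 0.028
grasp_force: 0.0
```

Emit:
{"fn": "servo_tool", "kwargs": {
  "series": [
    [[0,0,0,0,0,0,0.1],[0,0,0,0,0,0,0.1],[0,0,0,0,0,0,0.1],[0,0,0,0,0,0,0.1],[0,0,0,0,0,0,0.1],[0,0,0,0,0,0,0.1]]
  ]
}}

```text
time_s: 3.78
tool_pos: [0.5132, -0.0409, 0.1145]
tool_rot: [179.9, -0.0, 4.7]
force: [1.5, -5.2, -1.6]
grip_width: 0.0161
grasp_force: 15.0
```

Gripped at 16 mm wide. Pull 40 mm, smoothly.

Emit:
{"fn": "servo_tool", "kwargs": {
  "series": [
    [[-0.015,0,0,0,0,0,0.1],[-0.03,0,0,0,0,0,0.1],[-0.045,0,0,0,0,0,0.1],[-0.06,0,0,0,0,0,0.1],[-0.075,0,0,0,0,0,0.1],[-0.09,0,0,0,0,0,0.1],[-0.105,0,0,0,0,0,0.1],[-0.12,0,0,0,0,0,0.1],[-0.134,0,0,0,0,0,0.1],[-0.134,0,0,0,0,0,0.1],[-0.134,0,0,0,0,0,0.1],[-0.134,0,0,0,0,0,0.1]]
  ]
}}

```text
time_s: 4.78
tool_pos: [0.4725, -0.0442, 0.1145]
tool_rot: [179.9, 0.1, 4.7]
force: [-0.7, -5.5, -0.6]
grip_width: 0.0161
grasp_force: 15.0
```

```bash
python3 - <<'E'
from h import *
f,P=shot("side"); a=cv2.resize(f[180:320,140:270],None,fx=3,fy=3,interpolation=cv2.INTER_CUBIC)
g,P=shot("top"); b=cv2.resize(g[120:240,90:210],(420,420),interpolation=cv2.INTER_CUBIC)
save("c2.png",np.hstack([a[:420],b])[:, :800])
o=get_obs(); print(o["tool_pos"],o["force"],o["grip_width"],o["grasp_force"])
E
```

```text
side [0.28949878 0.45909477 0.57725494] [-1.21243871e+02  5.09437124e-02 -1.58530967e+02] 372.25752207649015
top [ 0.43669235 -0.28481587  0.92964252] [-171.30113705    2.30413015  -90.43743795] 420.6239828191765
[ 0.47250805 -0.04416802  0.11448678] [-1.48279818 -6.29123407  0.01418245] 0.015899400988119063 14.997904762567487
```

View pics/c2.png

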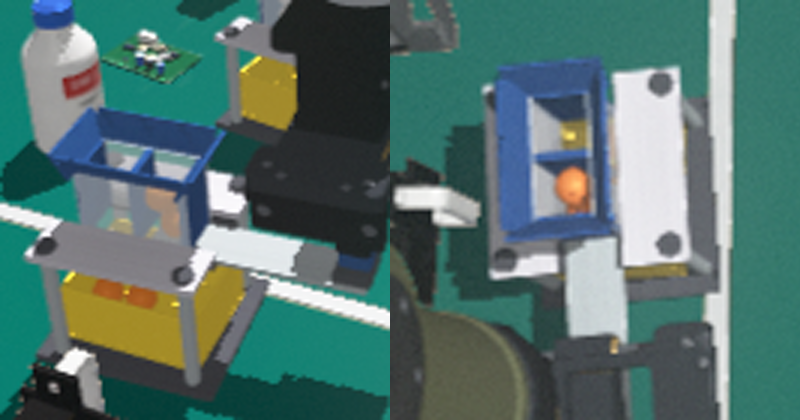

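The rear bay is empty: the yellow bin shows through it at (573,135). Two orange balls lie in the bin at (125,292), and the front-bay balls are still up at (572,187). Push home, slightly past the start point.

Emit:
{"fn": "servo_tool", "kwargs": {
  "series": [
    [[0.015,0,0,0,0,0,0.1],[0.03,0,0,0,0,0,0.1],[0.045,0,0,0,0,0,0.1],[0.06,0,0,0,0,0,0.1],[0.075,0,0,0,0,0,0.1],[0.09,0,0,0,0,0,0.1],[0.105,0,0,0,0,0,0.1],[0.12,0,0,0,0,0,0.1],[0.132,0,0,0,0,0,0.1],[0.14,0,0,0,0,0,0.1],[0.146,0,0,0,0,0,0.1],[0.146,0,0,0,0,0,0.1]]
  ]
}}

```text
time_s: 5.88
tool_pos: [0.5154, -0.0407, 0.1144]
tool_rot: [179.9, 0.2, 4.6]
force: [-4.0, -6.3, 2.7]
grip_width: 0.0158
grasp_force: 15.0
```

Emit:
{"fn": "servo_tool", "kwargs": {
  "series": [
    [[0.004,0,0,0,0,0,0.1],[0.008,0,0,0,0,0,0.1],[0.008,0,0,0,0,0,0.1],[0.008,0,0,0,0,0,0.1]]
  ]
}}

```text
time_s: 6.22
tool_pos: [0.5156, -0.0407, 0.1144]
tool_rot: [179.9, 0.5, 4.6]
force: [-9.8, -5.7, 8.0]
grip_width: 0.0161
grasp_force: 15.0
```

At the stop: the force rose and the handle didn't move. Relax, open, and rise.

Emit:
{"fn": "servo_tool", "kwargs": {
  "series": [
    [[-0.007,0,0,0,0,0,0.1],[-0.007,0,0,0,0,0,0.5],[-0.007,0,0,0,0,0,0.8],[-0.007,0,0,0,0,0,0.8],[-0.007,0,0,0,0,0,0.8],[-0.007,0,0,0,0,0,0.8],[-0.007,0,0,0,0,0,0.8],[-0.007,0,0,0,0,0,0.8],[-0.007,0,0,0,0,0,0.8]]
  ]
}}

```text
time_s: 6.97
tool_pos: [0.5171, -0.0388, 0.1145]
tool_rot: [-180.0, -0.0, 4.7]
force: [0.5, -0.3, 0.1]
grip_width: 0.0615
grasp_force: 0.0
```

Emit:
{"fn": "servo_tool", "kwargs": {
  "series": [
    [[0,0,-0.08,0,0,0,0.8],[0,0,-0.16,0,0,0,0.8],[0,0,-0.24,0,0,0,0.8],[0,0,-0.32,0,0,0,0.8],[0,0,-0.4,0,0,0,0.8],[0,0,-0.4,0,0,0,0.8],[0,0,-0.4,0,0,0,0.8],[0,0,-0.4,0,0,0,0.8]]
  ]
}}

```text
time_s: 7.63
tool_pos: [0.5166, -0.039, 0.2339]
tool_rot: [180.0, 0.1, 4.7]
force: [-0.5, 0.0, -0.2]
grip_width: 0.0693
grasp_force: 0.0
```

```bash
python3 - <<'E'
from h import *
f,P=shot("side"); a=cv2.resize(f[180:320,140:270],None,fx=3,fy=3,interpolation=cv2.INTER_CUBIC)
g,_=shot("top"); b=cv2.resize(g[120:240,90:210],(420,420),interpolation=cv2.INTER_CUBIC)
save("c3.png",np.hstack([a[:420],b])[:, :800])
q=P[225:280,222:255].reshape(-1,3);k=f[225:280,222:255].astype(int).reshape(-1,3)
m=(k[:,2]-k[:,0]>40)&(q[:,2]>.095)&(q[:,2]<.165)
print(np.round(np.nanpercentile(q[m],[2,50,98],axis=0),4).tolist())
o=get_obs(); print(o["tool_pos"],o["force"],o["grip_width"],o["time_s"])
E
```

```text
side [0.28949878 0.45909477 0.57725494] [-1.21243871e+02  5.09437124e-02 -1.58530967e+02] 372.25752207649015
top [ 0.43669235 -0.28481587  0.92964252] [-171.30113705    2.30413015  -90.43743795] 420.6239828191765
[[0.5055, -0.0452, 0.0972], [0.5132, -0.0332, 0.1314], [0.5261, -0.0305, 0.1505]]
[ 0.51621809 -0.03900903  0.23316221] [-0.97512039 -0.51246562  0.69669481] 0.06950707748683219 7.7333
```

View pics/c3.png

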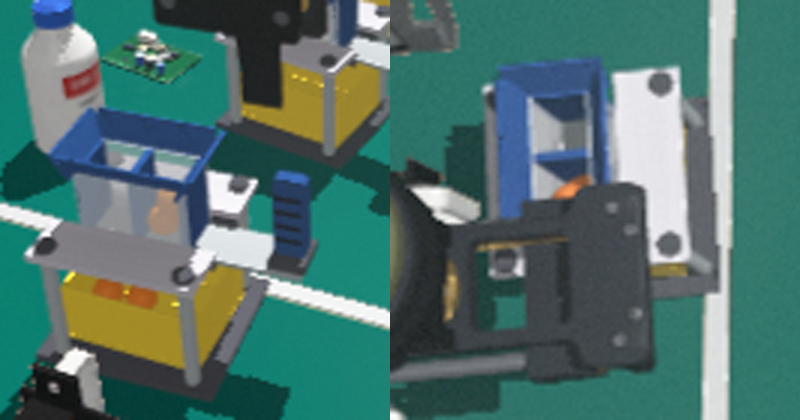

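The gate is home: the handle is 2 mm further in than at the start, and it met the stop. The rear balls are in the bin at (125,292), the front balls are still up at (165,210), and the hand is clear.

```bash
python3 -c "
from cell import env
print(env.sign_off())"
```

```text
the job is handed in; nothing more can be done
None
```

The job is handed in, with no verdict returned: the two rear orange balls are in the bin, the front two are still in the feeder, the orange gate is pushed home and released, and I never touched the white feeder's gate.

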